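# Lock a row of heat sinks in the packing fixture with a wedge

### The job

Lock the loose row of heat sinks tight in the packing fixture: pull up the carriage's index knob, slide the carriage one notch towards the row and let the knob drop home. Then take the tapered wedge (not the parallel strip) from the rest and press it firmly down into the gap, thin end first, slope against the sloping jaw, until the row is closed up to the end stop and the wedge stays jammed by itself. Leave the other things on the bench alone.

Things in the scene. Friction and masses are not known exactly. Their poses are not given: they have to be found in the camera images.
- fixture: Steel packing fixture fixed to the bench, base 120 x 285 x 12 mm, yaw within 0.25 rad. Origin on the bench, channel's centre line; y along the row (base spans y -175..110 mm), x across, z up. Along +y: end stop (face at y -130 mm, top at z 62 mm), channel (floor z 12 mm, side rails 65 mm apart, tops z 28 mm) with three heat sinks, wedge gap, sliding carriage.
- gap_floor (a point): Point on the channel floor (12 mm above the bench) under the wedge gap, at fixture x = 0, y = -16 mm; axes as the fixture's.
- carriage (a joint): Position (m) of the sliding carriage, a steel jaw block 60 mm wide, top 62 mm above the bench: 0 at the start, grows towards the row (fixture -y). Notches at -0.016, 0, 0.016, 0.032. Pin out: 2 to 3 N slides it; pin down: locked, with about 0.5 mm play either way, and it gives back another 1 to 2 mm when the wedge is pressed hard.
- index_knob (a joint): Lift (m) of the spring-loaded index knob on the carriage: 0 down, pin in a notch between the rack's crossbars; pulls straight up to 0.013. The pin clears the bars from 0.009. Spring pulls it down with 6 N at 0, 10 N at 0.013. The round-nosed pin finds its notch if let go within about 3 mm of it.
- knob_grip (a point): Grip point on the axis of the black index knob, an upright cylinder 26 mm in diameter, 32 mm tall; 12 mm below its top, 20 mm above its underside. Knob down: 84 mm above the bench, at fixture x 0, y = 62 mm minus the carriage position; nothing beside it is higher than 62 mm. Moves with knob and carriage.
- jaw_top (a point): Middle of the upper edge of the carriage's sloping jaw face, 62 mm above the bench, at fixture y = 13 mm minus the carriage position; axes as the fixture's. The face leans back from the row 1:5 going up, matching the wedge; its lower edge is 38 mm lower and 7.6 mm nearer the row.
- wedge: Wooden wedge, 36 mm wide (x), 88 mm tall, 60 g, starts upright, thin end down, in a slot of the rest, with its yaw, thin end 10 mm above the bench. Origin: centre of thin end, z up. Flat face at y -6 mm (goes against the sink); other face slopes from y 6 mm at z 0 to y 18 mm at z 60 mm, then a head 24 mm thick (y -6..18).
- wedge_grip (a point): Grip point in the middle of the wedge's head: 70 mm above its thin end, 6 mm to its +y; hold across the 36 mm width (along x). Driven home (carriage one notch on, row closed) the wedge jams with its thin end about 13 to 24 mm above the bench; pressed down with 12 to 25 N it stays locked by friction when let go.
- rest: Plywood rest fixed to the bench, 80 (x) x 140 (y) x 30 mm, yaw within 0.3 rad, with two slots 41 (x) x 21 (y) mm, 20 mm deep, at y = -35 and 35 mm; origin on the bench under its centre. Wedge in one slot, parallel strip in the other.
- packer: Bystander: parallel wooden packing strip, 36 x 12 x 88 mm, no taper, upright in the other slot of the rest; origin at the centre of its underside.
- sink_a: Finned aluminium heat sink of the row (first, next to the end stop), 60 (x) x 36 (y, along the row) x 50 mm, about 200 g; origin at the centre of its underside, standing on the channel floor. The sinks start with 2 to 4 mm of slack between them in all; closed up against the end stop this one's centre is at fixture y = -112 mm.
- sink_b: Finned aluminium heat sink of the row (middle), 60 (x) x 36 (y, along the row) x 50 mm, about 200 g; origin at the centre of its underside, standing on the channel floor. The sinks start with 2 to 4 mm of slack between them in all; closed up against the end stop this one's centre is at fixture y = -76 mm.
- sink_c: Finned aluminium heat sink of the row (last, next to the wedge gap), 60 (x) x 36 (y, along the row) x 50 mm, about 200 g; origin at the centre of its underside, standing on the channel floor. The sinks start with 2 to 4 mm of slack between them in all; closed up against the end stop this one's centre is at fixture y = -40 mm.
- sink_spare: Bystander: a fourth heat sink of the same kind on the bench.
- screwdriver: Bystander: screwdriver lying on the bench.
- wrench: Bystander: wrench lying on the bench.
- spool: Bystander: spool, 54 mm in diameter, 40 mm tall.
- jar: Bystander: closed jar, 56 mm in diameter, 70 mm tall.
- driver_bit_box: Bystander: flat black case, 70 x 110 x 28 mm.
There are look-alikes about, which are no part of the job. Leave any black or orange look-alike of the wedge alone.

How it is judged:
By the outcome, as a careful person would: the job done as asked, in the order asked, and still so for the second after the job is handed in, with the robot touching nothing.
It also fails if it takes over 58 s, if anything falls off the work surface, if the arm or the gripper's body presses on something with over 40 N, if the wrist force passes 120 N, or if a joint passes its speed limit or range.

### The arm

A 6-joint arm with a two-finger parallel gripper is mounted at the origin on the work surface. World frame = base frame: x ahead of the robot, y to its left, z up, the work surface at z = 0. Lengths are in m, angles in rad, forces in N, time in s.
With the tool pointing down it reaches from about 0.4 to 0.825 m from the base axis. Payload 7 kg.
Tool frame: the origin (TCP) lies at the very end of the fingers, on their centre line; the grasp point (between the pads) lies 19 mm behind it; y points along the fingers, x is the direction in which the jaws open and shut, and the axes are right-handed (so a half turn about y gives the same grasp; the last joint's range is limited). The gripper opens to 88 mm and grips with 3 to 60 N. Pads are 19 mm wide; open, the fingers measure 130 mm over their backs; the gripper's body (78 mm by 193 mm) begins 47 mm behind the grasp point.
Start: joints at [-0.826, 0.359, 0.012, 0, -1.224, -0.288], TCP at [0.298, -0.606, 0.227] pointing down, gripper open.
Joint ranges: [-3.07, 3.07], [-1.43, 2.12], [-1.02, 1.25], [-3.03, 1.67], [-3.05, -0], [-3.03, 3.03]. Speed limits (rad/s): [2.39, 2.39, 3.01, 3.14, 3.14, 3.14].

### API

Orientations are given as [roll, pitch, yaw] about the fixed x, y, z axes, in that order (R = Rz(yaw) Ry(pitch) Rx(roll)).
In Python, from station import arm gives the robot as it stands.
- The arm moves only by the tool move_arm, never from a script. Its arguments are lists of equal length, an entry for each row: "jaw": the closure, from 0 (fully open) to 1 (shut); "offset": the shift along the tool's x, y, z in m, a list of three; "roll": the turn about the tool's y in rad. In form: {"jaw": [jaw, ...], "offset": [[dx, dy, dz], ...], "roll": [roll, ...]}. A call has 1 to 5 rows; each row shifts and turns the commanded pose from where the row before left it, along the tool's axes as they then stand; what a row does not reach is not made up. A row lasts 1/8 s, in which the tool goes at most 62.5 mm and 10.7 degrees, less where a joint would pass 70% of its speed; a pose out of reach is approached as far as the arm can. A call is refused whole if a number of a shift passes 0.0625 or a number of a turn 0.188, either way. A call with a gripper value outside its range is refused whole. The fingers move at their own pace and stop on an object; "grip_force" is the grip in N (left out, the last holds). Time passes only in rows, so rows that do not move let the fingers close. It gives the time, the measured TCP pose, the force and the opening at its end, in the units of the state.
- arm.get_state(): the state, without advancing time (a new reading comes with each control period).
- arm.grab_frame(name): name is "scene" or "top"; returns a dict with "pixels" (400x640x3 uint8, blue, green, red), "fovy" (degrees; the focal length in pixels is half the picture's height over the tangent of half this angle, whatever the lens; pixels are square), "cx", "cy" (the principal point, pixels), "position" and "attitude" of the camera in the world. Camera axes: x right, y down, z forward; pixel columns grow to the right and rows downward; lengths in m; the calibration is good to about 2 mm. A picture is of the moment at which its call begins. There is no depth.
- arm.job_done(): hands the job in, once; it reports no verdict.
Trained networks look in a picture, given as the dict that the camera call returned (one of the last four; its "shot" number tells which), for a name from the list of things; names that differ only in an ending like _2 or _b are one class to them, and where a whole thing is asked for, a point or a joint stands for the part that bears it (a point fixed in the world has none). Each returns a list of dicts, best first, with "p" (0 to 1); they miss things now and then, are a little off and sometimes report something else, mostly with a low value. They report only what shows in the picture. A call takes as long as a camera call. They do not tell look-alikes from the thing itself.
- arm.recognise(picture, thing): "position" ([x, y, z] in m, in world coordinates, good to about 4 mm: the middle of the surface that is visible of it).
- arm.landmark_of(picture, thing): "position" ([x, y, z] in m, in world coordinates, good to about 4 mm: a listed point, or the origin of a listed thing).
The state is a dict: "t": time; "q": joint angles; "qd": joint speeds; "joint_efforts": joint torques, N m; "eef_pos": TCP position; "ee_rot": TCP orientation; "force": force on the tool from outside, world axes, zero at the start; "moment": the same for the moment, N m; "width": finger opening in m.
Only numpy, scipy, OpenCV 4.12 (cv2) and the standard library are available. Lean on these libraries where they do the work, as an engineer would, in place of code of your own. Each camera call takes 0.05 s, during which the arm holds its last target.

## Working session

There is one attempt and no reset: what is moved stays moved. The work goes in short steps, Python scripts to look and compute and a tool call to move; the robot and the scene stay as the last step left them, time stands still between calls to the robot, and variables do not carry over. Pictures are saved under pics/ and viewed, and the job is handed in when it is done.

Besides the shell and the picture viewer there is one more tool, called after "Call:" as name([rows], argument=value, ...), one row to a line, values as JSON. move_arm: Moves the arm, as the interface text tells. Its arguments: {"type":"object","properties":{"jaw":{"type":"array","items":{"type":"number"}},"offset":{"type":"array","items":{"type":"array","items":{"type":"number"}}},"roll":{"type":"array","items":{"type":"number"}},"grip_force":{"type":"number"}},"required":["jaw","offset","roll"]}

```bash
ls; mkdir -p pics; python3 - <<'E'
from station import arm
import cv2,json,numpy as np
s=arm.get_state();print({k:np.round(v,3).tolist() for k,v in s.items()})
for n in("scene","top"):
    f=arm.grab_frame(n);cv2.imwrite(f"pics/{n}0.png",f["pixels"]);print({k:v for k,v in f.items() if k!="pixels"})
    for th in ["fixture","gap_floor","knob_grip","jaw_top","wedge","wedge_grip","rest","packer","sink_c"]:
        for r in arm.landmark_of(f,th)[:3]:print(n,th,round(r["p"],2),np.round(r["position"],4))
E
```

```text
pics
{'t': 0.0, 'q': [-0.826, 0.359, 0.011, -0.0, -1.224, -0.288], 'qd': [-0.001, -0.001, 0.0, 0.0, -0.0, 0.0], 'joint_efforts': [-0.0, -58.272, 29.305, 6.997, 0.007, -0.0], 'eef_pos': [0.297, -0.605, 0.226], 'ee_rot': [-1.571, -0.002, 2.028], 'force': [-0.307, 0.352, -0.381], 'moment': [-0.061, 0.002, -0.059], 'width': 0.087}
{'fovy': 49.01201622203648, 'cx': 322.70327462757734, 'cy': 202.1155538757529, 'position': array([1.20082814, 0.26438515, 0.90255798]), 'attitude': array([-2.44825687,  0.00761546,  1.94513867]), 'shot': 1}
scene fixture 0.66 [ 0.5517  0.0564 -0.0044]
scene gap_floor 0.59 [0.5576 0.0405 0.0128]
scene knob_grip 0.67 [0.5485 0.117  0.0839]
scene knob_grip 0.67 [ 0.3655  0.1285 -0.    ]
scene knob_grip 0.58 [ 0.3415 -0.1706 -0.0021]
scene jaw_top 0.69 [0.5593 0.0683 0.0626]
scene jaw_top 0.62 [ 0.53   -0.328  -0.0027]
scene wedge 0.82 [ 0.6403 -0.236  -0.0026]
scene wedge 0.7 [ 0.5278 -0.2893  0.0094]
scene wedge 0.65 [ 0.4867 -0.1845  0.0048]
scene wedge_grip 0.8 [ 0.4089 -0.2485  0.0719]
scene wedge_grip 0.71 [ 0.6499 -0.2399  0.0694]
scene wedge_grip 0.55 [ 0.5
[... 525 characters left out ...]
 'shot': 2}
top fixture 0.9 [ 0.5526  0.0572 -0.0009]
top gap_floor 0.72 [0.5541 0.036  0.0134]
top knob_grip 0.5 [0.5503 0.1172 0.0829]
top knob_grip 0.31 [0.5605 0.0177 0.0117]
top jaw_top 0.86 [0.5518 0.0656 0.0624]
top wedge 0.67 [ 4.154e-01 -2.553e-01 -1.000e-04]
top wedge 0.65 [ 0.5243 -0.29    0.0076]
top wedge 0.57 [ 0.6417 -0.2304 -0.0024]
top wedge_grip 0.85 [ 0.6488 -0.2374  0.0709]
top wedge_grip 0.65 [ 0.5199 -0.2811  0.079 ]
top wedge_grip 0.6 [ 0.4844 -0.1833  0.0699]
top rest 0.58 [ 4.900e-01  4.383e-01 -2.000e-04]
top packer 0.7 [ 0.5385 -0.3577  0.009 ]
top sink_c 0.96 [ 0.5714 -0.0584  0.0133]
top sink_c 0.82 [ 0.5635 -0.0165  0.0105]
top sink_c 0.59 [0.5622 0.0195 0.0156]
```

View pics/scene0.png

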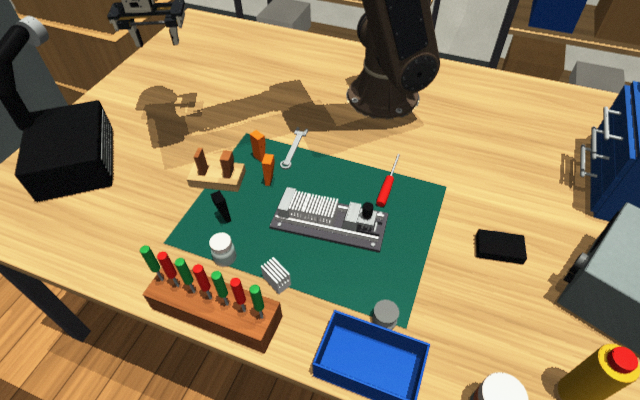

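View pics/top0.png

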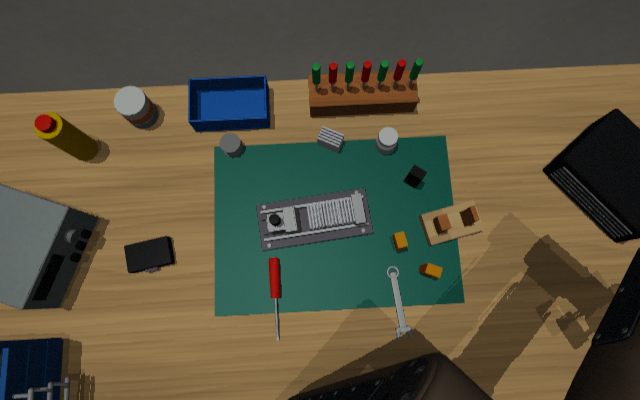

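```bash
python3 - <<'E'
import cv2,numpy as np
a=cv2.imread("pics/scene0.png");b=cv2.imread("pics/top0.png")
r=lambda im,x0,y0,x1,y1,s:cv2.resize(im[y0:y1,x0:x1],None,fx=s,fy=s,interpolation=cv2.INTER_CUBIC)
cv2.imwrite("pics/c1.png",r(a,180,125,290,225,7))
cv2.imwrite("pics/c2.png",r(b,380,160,490,290,4.5))
cv2.imwrite("pics/c3.png",r(a,265,175,395,255,6))
cv2.imwrite("pics/c4.png",r(b,250,180,380,260,6))
E
```

```text
(no output)
```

View pics/c1.png

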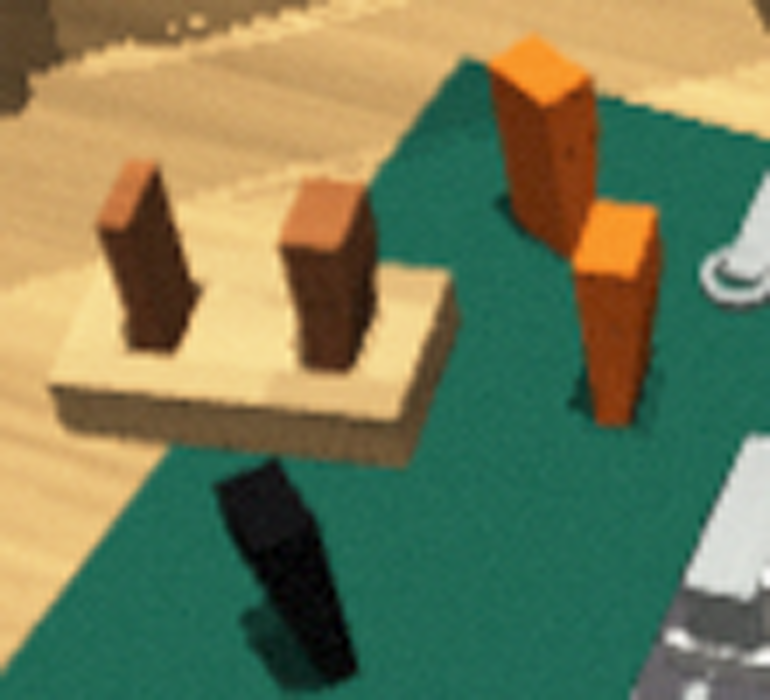

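View pics/c2.png

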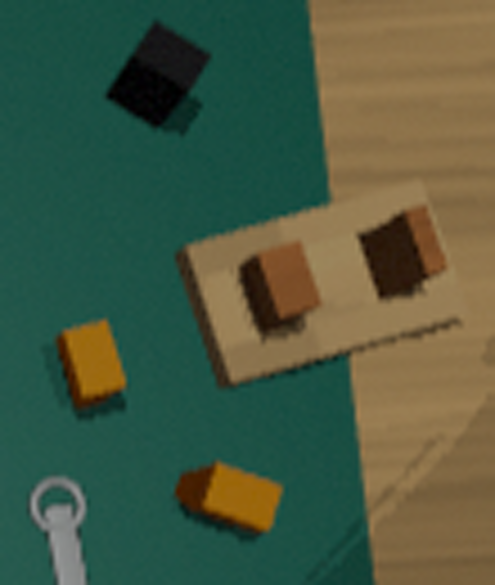

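View pics/c3.png

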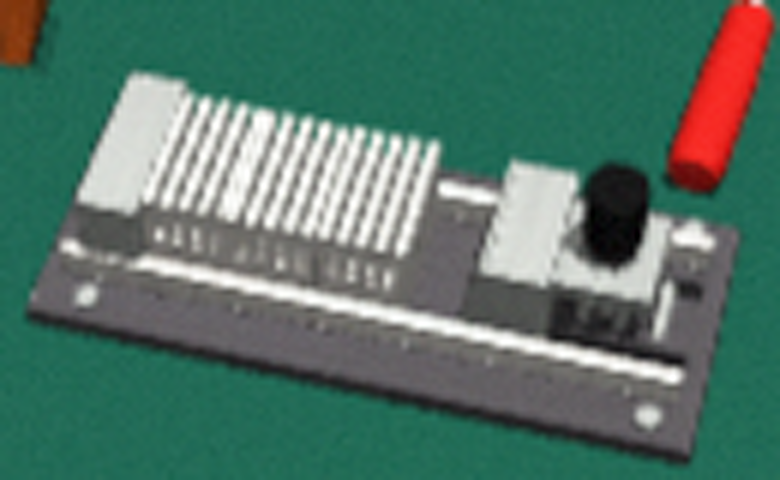

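View pics/c4.png

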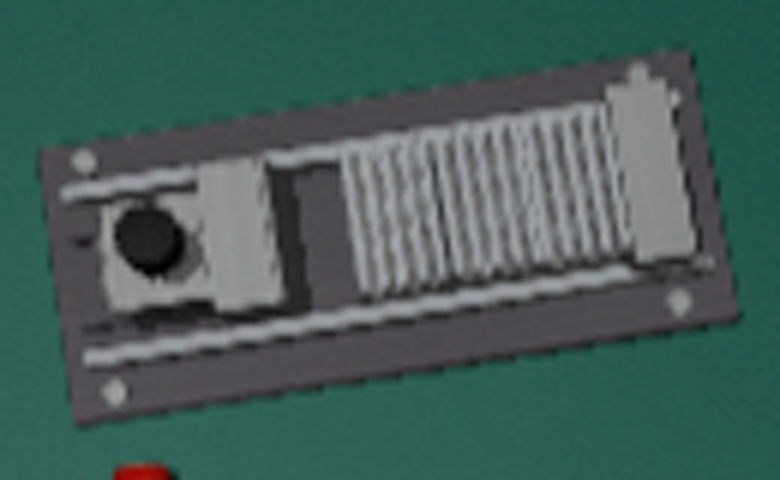

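```bash
cat > h.py <<'E'
import numpy as np,cv2
from scipy.spatial.transform import Rotation as R
from scipy.optimize import least_squares
CAM={"scene":dict(fovy=49.01201622203648,cx=322.70327462757734,cy=202.1155538757529,position=[1.20082814,0.26438515,0.90255798],attitude=[-2.44825687,0.00761546,1.94513867]),
"top":dict(fovy=48.294120875982884,cx=322.45780208928636,cy=204.97858121035853,position=[0.35946741,0.01422877,1.13548761],attitude=[-2.93659693,-0.00393986,-1.6237186])}
def proj(c,P):
    c=CAM[c];f=200/np.tan(np.radians(c["fovy"])/2)
    p=R.from_euler("xyz",c["attitude"]).inv().apply(np.atleast_2d(P)-c["position"])
    return np.c_[c["cx"]+f*p[:,0]/p[:,2],c["cy"]+f*p[:,1]/p[:,2]]
def back(c,uv,z):
    c=CAM[c];f=200/np.tan(np.radians(c["fovy"])/2);uv=np.atleast_2d(uv)
    d=R.from_euler("xyz",c["attitude"]).apply(np.c_[(uv[:,0]-c["cx"])/f,(uv[:,1]-c["cy"])/f,np.ones(len(uv))])
    p=np.array(c["position"]);return p+d*((z-p[2])/d[:,2])[:,None]
def w(pose,L):
    L=np.atleast_2d(L).astype(float);x,y,t=pose
    return np.c_[x+L[:,0]*np.cos(t)-L[:,1]*np.sin(t),y+L[:,0]*np.sin(t)+L[:,1]*np.cos(t),L[:,2]]
E
python3 - <<'E'
from h import *
img={n:cv2.imread(f"pics/{n}0.png") for n in CAM}
# mat=green: top base mask
def edge_cost(pose,z0=0):return
for n in CAM:
    hsv=cv2.cvtColor(img[n],cv2.COLOR_BGR2HSV)
    m=((hsv[...,1]<110)|(abs(hsv[...,0].astype(int)-78)>15)).astype(np.uint8)
    k,lab,st,ce=cv2.connectedComponentsWithStats(m,connectivity=4)
    g=proj(n,[[.5525,.057,.012]])[0].astype(int);l=lab[g[1],g[0]];print(n,g,st[l])
    img[n+"m"]=(lab==l).astype(np.float32)
    cv2.imwrite(f"pics/m_{n}.png",(lab==l).astype(np.uint8)*255)
base=[[x,y,z] for x in(-.06,.06) for y in(-.175,.11) for z in(0,.012)]
stop=[[x,y,z] for x in(-.03,.03) for y in(-.13,-.155) for z in(.012,.062)]
def sil(n,pose):
    S=8;o=np.zeros((400*S//2,640*S//2),np.uint8)
    # supersample x4
    o=np.zeros((1600,2560),np.uint8)
    for B in (base,):
        q=cv2.convexHull(((proj(n,w(pose,B))+.5)*4).astype(np.float32)).astype(np.int32);cv2.fillConvexPoly(o,q,255)
    return cv2.resize(o,(640,400),interpolation=cv2.INTER_AREA)/255.
from scipy.optimize import minimize
for ns in(["top"],["scene"],["top","scene"]):
    f=lambda p:sum(np.abs(sil(n,[p[0]/1e3,p[1]/1e3,p[2]/100])-img[n+"m"]).sum() for n in ns)
    r=minimize(f,[552,57,15],method="Nelder-Mead",options=dict(initial_simplex=[[545,57,12],[560,57,15],[552,50,15],[552,60,20]]))
    print(ns,r.x,r.fun)
E
```

```text
scene [342 220] [ 269  187  120   65 4709]
top [299 221] [ 256  188  117   63 5226]
['top'] [556.00888886  53.41536337  10.67935328] 80.16862745098038
['scene'] [554.04641567  54.82413924  10.51269371] 333.5529411764706
['top', 'scene'] [555.24337338  54.41637878  10.80738681] 441.5176470588235
```

```bash
python3 - <<'E'
from h import *
img={n:cv2.imread(f"pics/{n}0.png") for n in CAM}
def tri(a,b):
    def f(p):return np.r_[proj("scene",p)[0]-a,proj("top",p)[0]-b]
    r=least_squares(f,[.55,0,.08]);return r.x,np.round(r.fun,2)
def comp(n,m,seed):
    k,lab,st,ce=cv2.connectedComponentsWithStats(m.astype(np.uint8),connectivity=4)
    d=[(np.hypot(*(ce[i]-seed)),i) for i in range(1,k) if st[i,4]>15];i=min(d)[1];print(n,st[i],ce[i].round(2))
    ys,xs=np.where(lab==i);return ce[i],cv2.minAreaRect(np.c_[xs,ys].astype(np.float32)),(lab==i)
# knob
pose=(.5553,.0543,.1065)
a,_,ma=comp("scene",img["scene"].max(2)<45,[367.5,210]);b,_,mb=comp("top",img["top"].max(2)<45,[275,219])
print("knob pred",w(pose,[0,.062,.08]),proj("scene",w(pose,[0,.062,.08])),proj("top",w(pose,[0,.062,.08])),tri(a,b))
# tops of wedge, packer
for nm,s1,s2 in(("wedge",[227,155],[443,222]),("packer",[198,152],[474,213])):
    o=[]
    for n,s in(("scene",s1),("top",s2)):
        im=img[n].astype(int);B,G,Rr=im[...,0],im[...,1],im[...,2]
        m=(Rr>120)&(Rr>1.55*G)&(Rr-B>60) if n=="scene" else (Rr>110)&(Rr>1.4*G)
        print(n,im[s[1],s[0]]); o.append(comp(n,m,s))
    print(nm,tri(o[0][0],o[1][0]),back("scene",o[0][0],.098),back("top",o[1][0],.098))
    bx=cv2.boxPoints(o[1][1]);print(back("top",bx,.098).round(4))
for n in("scene","top"):
    v=img[n].copy();s=4
    v=cv2.resize(v,None,fx=s,fy=s,interpolation=cv2.INTER_CUBIC)
    def poly(L,pose,c):
        q=((proj(n,w(pose,L))+.5)*s).astype(np.int32);cv2.polylines(v,[q],True,c,1)
    poly([[-.06,-.175,.012],[.06,-.175,.012],[.06,.11,.012],[-.06,.11,.012]],pose,(0,0,255))
    poly([[-.03,.013,.062],[.03,.013,.062]],pose,(0,0,255))
    t=np.linspace(0,6.28,30);poly(np.c_[.013*np.cos(t),.062+.013*np.sin(t),0*t+.096],pose,(0,255,255))
    x0,y0=(266,180) if n=="scene" else (250,180)
    cv2.imwrite(f"pics/o_{n}.png",v[y0*s:(y0+80)*s,x0*s:(x0+130)*s])
E
```

```text
scene [362 203  11  16 139] [367.12 210.17]
top [269 214  12  12 100] [274.62 219.73]
knob pred [[0.54870948 0.11594872 0.08      ]] [[367.03236075 209.03381534]] [[274.21377859 219.57314286]] (array([0.54887026, 0.11593293, 0.0758385 ]), array([-0.24, -0.01, -0.23,  0.07]))
scene [ 66 125 206]
scene [220 151  12  10  80] [225.76 155.3 ]
top [ 40  76 123]
top [437 214  14  16 138] [443.84 221.4 ]
wedge (array([ 0.52042348, -0.28544265,  0.09397311]), array([-0.46, -0.09, -0.38,  0.2 ])) [[ 0.52368238 -0.28139149  0.098     ]] [[ 0.5202216  -0.28522848  0.098     ]]
[[ 0.5339 -0.2702  0.098 ]
 [ 0.5406 -0.2915  0.098 ]
 [ 0.5054 -0.3005  0.098 ]
 [ 0.4988 -0.2793  0.098 ]]
scene [ 64 117 197]
scene [194 148   8  10  41] [197.51 152.59]
top [ 36  73 120]
top [471 206   8  15  63] [474.51 212.97]
packer (array([ 0.53717347, -0.36132863,  0.09267997]), array([-0.32, -0.08, -0.26,  0.15])) [[ 0.54147307 -0.35626416  0.098     ]] [[ 0.53658468 -0.36007514  0.098     ]]
[[ 0.5524 -0.3517  0.098 ]
 [ 0.5553 -0.3621  0.098 ]
 [ 0.5209 -0.3691  0.098 ]
 [ 0.5181 -0.3587  0.098 ]]
```

View overlays.

View pics/o_scene.png

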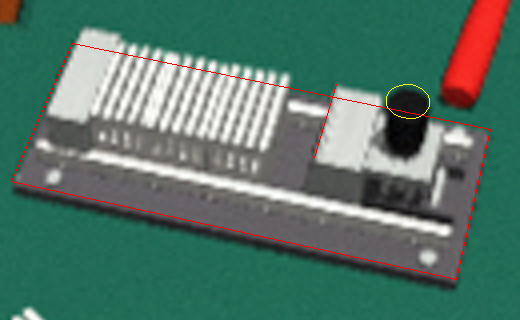

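View pics/o_top.png

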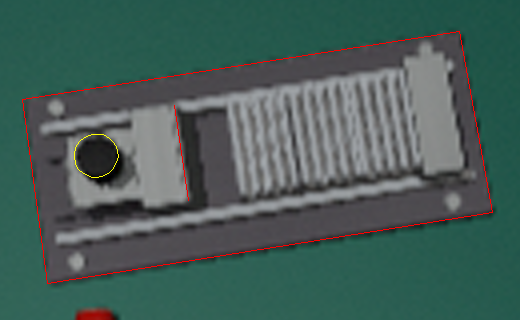

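```bash
cat >> h.py <<'E'
FIX=(.5551,.0545,.1065)
def plan(tgt,psi=None,step=.055,rows=40):
    from station import arm
    s=arm.get_state();p=np.array(s["eef_pos"]);y=R.from_euler("xyz",s["ee_rot"]);M=y.as_matrix();ps=np.arctan2(M[1,0],M[0,0])
    print("t",s["t"],"tcp",p.round(4),"psi",round(ps,4),"tilt",M[:,1].round(3),"F",np.round(s["force"],1),"w",round(s["width"],4))
    d=np.array(tgt)-p;dp=0 if psi is None else (psi-ps+np.pi)%(2*np.pi)-np.pi
    n=int(max(np.ceil(np.linalg.norm(d)/step),np.ceil(abs(dp)/.15),1));O=[];Q=[]
    for i in range(n):
        X=np.array([np.cos(ps),np.sin(ps),0]);Z=np.array([-np.sin(ps),np.cos(ps),0]);e=d/n
        O.append([round(float(v),4) for v in(e@X,-e[2],e@Z)]);Q.append(round(-dp/n,4));ps+=dp/n
    for i in range(0,n,5):print(O[i:i+5],Q[i:i+5])
E
python3 -c "
from h import *
plan([.5487,.116,.18],3.248)"
```

```text
t 1.0 tcp [ 0.2977 -0.6058  0.2266] psi 2.0276 tilt [ 0. -0. -1.] F [0.5 0.8 0.4] w 0.0877
[[0.0384, 0.0033, -0.0388], [0.0348, 0.0033, -0.042], [0.031, 0.0033, -0.0449], [0.027, 0.0033, -0.0474], [0.0228, 0.0033, -0.0496]] [np.float64(-0.0872), np.float64(-0.0872), np.float64(-0.0872), np.float64(-0.0872), np.float64(-0.0872)]
[[0.0184, 0.0033, -0.0514], [0.0138, 0.0033, -0.0528], [0.0092, 0.0033, -0.0538], [0.0045, 0.0033, -0.0544], [-0.0003, 0.0033, -0.0546]] [np.float64(-0.0872), np.float64(-0.0872), np.float64(-0.0872), np.float64(-0.0872), np.float64(-0.0872)]
[[-0.005, 0.0033, -0.0544], [-0.0097, 0.0033, -0.0537], [-0.0144, 0.0033, -0.0527], [-0.0189, 0.0033, -0.0512]] [np.float64(-0.0872), np.float64(-0.0872), np.float64(-0.0872), np.float64(-0.0872)]
```

Candidates for the wedge (scene px): brown piece in rest (227,163), brown strip in rest (201,160), orange (258,145) and (268,168), black (221,206). The crop shows that the piece at (227,163) has a thick head, tapers downward and stands in the rest, so that is the wedge. (201,160) is the parallel strip.

Knob first.

Call:
move_arm([
  [0.0384,0.0033,-0.0388],
  [0.0348,0.0033,-0.042],
  [0.031,0.0033,-0.0449],
  [0.027,0.0033,-0.0474],
  [0.0228,0.0033,-0.0496],
], jaw=[0,0,0,0,0], roll=[-0.0872,-0.0872,-0.0872,-0.0872,-0.0872])

```text
t: 1.62
eef_pos: [0.3877, -0.3465, 0.2102]
ee_rot: [-1.571, 0.001, 2.466]
force: [1.4, 0.2, 0.3]
width: 0.0879
```

Call:
move_arm([
  [0.0184,0.0033,-0.0514],
  [0.0138,0.0033,-0.0528],
  [0.0092,0.0033,-0.0538],
  [0.0045,0.0033,-0.0544],
  [-0.0003,0.0033,-0.0546],
], jaw=[0,0,0,0,0], roll=[-0.0872,-0.0872,-0.0872,-0.0872,-0.0872])

```text
t: 2.25
eef_pos: [0.4774, -0.0885, 0.1939]
ee_rot: [-1.571, 0.001, 2.903]
force: [0.5, -0.5, 1.1]
width: 0.0874
```

Call:
move_arm([
  [-0.005,0.0033,-0.0544],
  [-0.0097,0.0033,-0.0537],
  [-0.0144,0.0033,-0.0527],
  [-0.0189,0.0033,-0.0512],
  [0,0,0],
], jaw=[0.3,0.3,0.3,0.3,0.3], roll=[-0.0872,-0.0872,-0.0872,-0.0872,0])

```text
t: 2.88
eef_pos: [0.5494, 0.1192, 0.1797]
ee_rot: [-1.571, -0.0, -3.03]
force: [-0.6, -0.2, 0.0]
width: 0.0613
```

```bash
python3 -c "
from h import *
plan([.5487,.116,.069],3.248)
from station import arm
for n in ('scene','top'):
    f=arm.grab_frame(n);cv2.imwrite(f'pics/{n}1.png',f['pixels'])
a=cv2.imread('pics/scene1.png');b=cv2.imread('pics/top1.png')
cv2.imwrite('pics/k1.png',np.vstack([cv2.resize(a[120:240,270:430],None,fx=3.5,fy=2.45),cv2.resize(b[150:270,230:390],None,fx=3.5,fy=2.45)]))
"
```

```text
t 2.875 tcp [0.5494 0.1192 0.1797] psi -3.0304 tilt [-0. -0. -1.] F [-0.6 -0.2  0. ] w 0.0613
[[0.0003, 0.0369, 0.001], [0.0003, 0.0369, 0.001], [0.0003, 0.0369, 0.001]] [np.float64(0.0016), np.float64(0.0016), np.float64(0.0016)]
```

View pics/k1.png

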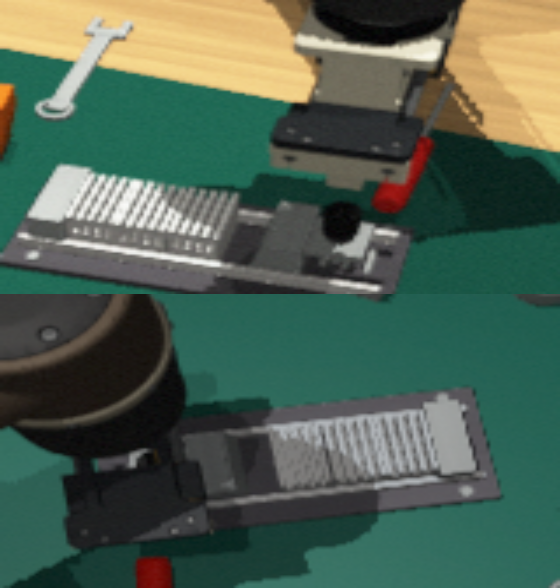

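Call:
move_arm([
  [0.0003,0.036,0.0015],
  [0.0003,0.036,0.001],
  [0.0003,0.0385,0.0007],
  [0,0,0],
], jaw=[0.3,0.3,0.3,0.3], roll=[0,0.002,0.002,0])

```text
t: 3.48
eef_pos: [0.5458, 0.1106, 0.0679]
ee_rot: [-1.569, -0.005, -3.041]
force: [-0.8, -0.6, 0.8]
width: 0.0613
```

```bash
python3 -c "
from h import *
plan([.5487,.116,.069],3.248)
from station import arm
for n in ('scene','top'):
    f=arm.grab_frame(n);cv2.imwrite(f'pics/{n}2.png',f['pixels'])
a=cv2.imread('pics/scene2.png');b=cv2.imread('pics/top2.png')
cv2.imwrite('pics/k2.png',np.vstack([cv2.resize(a[140:240,290:430],None,fx=4,fy=3),cv2.resize(b[150:250,230:370],None,fx=4,fy=3)]))
"
```

```text
t 3.475 tcp [0.5458 0.1106 0.0679] psi -3.0409 tilt [-0.005 -0.002 -1.   ] F [-0.8 -0.6  0.8] w 0.0613
[[-0.0035, -0.0011, -0.005]] [np.float64(-0.0057)]
```

View pics/k2.png

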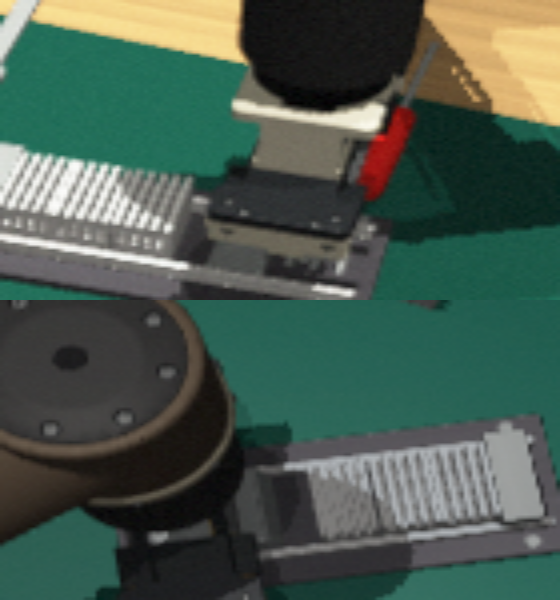

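Call:
move_arm([
  [0,0,0],
  [0,0,0],
], jaw=[0.3,0.3], roll=[0,0])

```text
t: 3.82
eef_pos: [0.5487, 0.1131, 0.0713]
ee_rot: [-1.572, 0.002, -3.039]
force: [-1.3, 0.4, 0.9]
width: 0.0616
```

```bash
python3 -c "
from h import *
plan([.5487,.116,.069],3.248)"
```

```text
t 3.825 tcp [0.5487 0.1131 0.0713] psi -3.0388 tilt [ 0.002  0.001 -1.   ] F [-1.3  0.4  0.9] w 0.0616
[[-0.0003, 0.0023, -0.0029]] [np.float64(-0.0036)]
```

Call:
move_arm([
  [-0.0003,0.002,-0.003],
  [0,0,0],
  [0,0,0],
], jaw=[0.3,0.3,0.3], roll=[-0.003,0,0])

```text
t: 4.2
eef_pos: [0.5478, 0.1159, 0.0678]
ee_rot: [-1.571, -0.0, -3.036]
force: [-0.6, 1.0, -0.6]
width: 0.0615
```

Call:
move_arm([
  [0,0,0],
  [0,0,0],
  [0,0,0],
  [0,0,0],
  [0,0,0],
], jaw=[0.8,0.8,0.8,0.8,0.8], roll=[0,0,0,0,0], grip_force=40)

```text
t: 4.82
eef_pos: [0.5494, 0.1164, 0.068]
ee_rot: [-1.572, 0.003, -3.035]
force: [5.7, -0.2, -5.3]
width: 0.0253
```

Call:
move_arm([
  [0,-0.004,0],
  [0,-0.004,0],
  [0,-0.0035,0],
  [0,0,0],
  [0,0,0],
], jaw=[0.8,0.8,0.8,0.8,0.8], roll=[0,0,0,0,0])

```text
t: 5.45
eef_pos: [0.5494, 0.1164, 0.079]
ee_rot: [-1.572, 0.003, -3.036]
force: [8.6, 0.0, -10.0]
width: 0.025
```

Call:
move_arm([
  [0,0,0.004],
  [0,0,0.004],
  [0,0,0.004],
  [0,0,0.004],
  [0,0,0],
], jaw=[0.8,0.8,0.8,0.8,0.8], roll=[0,0,0,0,0])

```text
t: 6.08
eef_pos: [0.5511, 0.1004, 0.079]
ee_rot: [-1.572, 0.002, -3.036]
force: [7.8, -0.4, -8.5]
width: 0.0253
```

Call:
move_arm([
  [0,0.003,0],
  [0,0.003,0],
  [0,0.003,0],
  [0,0.0025,0],
  [0,0,0],
], jaw=[0.8,0.8,0.8,0.8,0.8], roll=[0,0,0,0,0])

```text
t: 6.7
eef_pos: [0.5512, 0.1004, 0.068]
ee_rot: [-1.571, 0.003, -3.035]
force: [7.6, -0.3, -6.3]
width: 0.0251
```

Call:
move_arm([
  [0,0,0],
  [0,0,0],
  [0,0,0],
  [0,0,0],
], jaw=[0.3,0.3,0.3,0.3], roll=[0,0,0,0])

```text
t: 7.2
eef_pos: [0.5494, 0.0999, 0.0679]
ee_rot: [-1.571, -0.0, -3.036]
force: [0.5, 0.8, -0.7]
width: 0.0584
```

Call:
move_arm([
  [0,-0.02,0],
  [0,-0.04,0],
  [0,-0.04,0.02],
  [0,-0.01,0.05],
  [0,0,0.05],
], jaw=[0.3,0.3,0.3,0.3,0.3], roll=[0,0,0,0,0])

```text
t: 7.82
eef_pos: [0.5629, -0.0201, 0.1795]
ee_rot: [-1.571, 0.003, -3.034]
force: [0.0, -0.0, -1.4]
width: 0.0612
```

```bash
python3 -c "
from h import *
D=FIX;psi=np.pi+.215
plan([.521,-.2835,.17],psi)"
```

```text
t 7.825 tcp [ 0.5629 -0.0201  0.1795] psi -3.0343 tilt [ 0.003  0.001 -1.   ] F [ 0.  -0.  -1.4] w 0.0612
[[0.014, 0.0019, 0.0515], [0.0151, 0.0019, 0.0512], [0.0162, 0.0019, 0.0508], [0.0173, 0.0019, 0.0505], [0.0184, 0.0019, 0.0501]] [np.float64(-0.0215), np.float64(-0.0215), np.float64(-0.0215), np.float64(-0.0215), np.float64(-0.0215)]
```

Call:
move_arm([
  [0.014,0.0019,0.0515],
  [0.0151,0.0019,0.0512],
  [0.0162,0.0019,0.0508],
  [0.0173,0.0019,0.0505],
  [0.0184,0.0019,0.0501],
], jaw=[0.2,0.2,0.2,0.2,0.2], roll=[-0.0215,-0.0215,-0.0215,-0.0215,-0.0215])

```text
t: 8.45
eef_pos: [0.5193, -0.2844, 0.1685]
ee_rot: [-1.571, 0.0, -2.927]
force: [1.5, -0.6, -0.1]
width: 0.0703
```

Call:
move_arm([
  [0,0,0],
  [0,0,0],
], jaw=[0.2,0.2], roll=[0,0])

```text
t: 8.7
eef_pos: [0.5195, -0.283, 0.1682]
ee_rot: [-1.571, -0.0, -2.929]
force: [-0.7, 0.9, 0.0]
width: 0.07
```

```bash
python3 -c "
from h import *
plan([.521,-.2835,.066],np.pi+.215)
from station import arm
for n in ('scene','top'):
    f=arm.grab_frame(n);cv2.imwrite(f'pics/{n}3.png',f['pixels'])
    for th in ('wedge_grip','wedge','jaw_top','knob_grip'):
        for r in arm.landmark_of(f,th)[:3]:print(n,th,round(r['p'],2),np.round(r['position'],4))
for c in (0,.016):print('jaw',w(FIX,[0,.013-c,.062]),'knob',w(FIX,[0,.062-c,.084]))
a=cv2.imread('pics/scene3.png');b=cv2.imread('pics/top3.png')
cv2.imwrite('pics/k3.png',np.vstack([cv2.resize(a[120:260,170:410],None,fx=3,fy=2.1),cv2.resize(b[150:290,250:490],None,fx=3,fy=2.1)]))
"
```

```text
t 8.7 tcp [ 0.5195 -0.283   0.1682] psi -2.9295 tilt [-0.  0. -1.] F [-0.7  0.9  0. ] w 0.07
[[-0.0007, 0.0511, 0.0004], [-0.0007, 0.0511, 0.0004]] [np.float64(-0.0014), np.float64(-0.0014)]
scene wedge_grip 0.91 [ 0.4076 -0.2505  0.0731]
scene wedge_grip 0.88 [ 0.5189 -0.2851  0.0791]
scene wedge_grip 0.59 [ 0.647  -0.2385  0.0672]
scene wedge 0.75 [ 0.641  -0.2326 -0.0076]
scene wedge 0.71 [ 0.5256 -0.2891  0.0079]
scene wedge 0.67 [ 0.4151 -0.251  -0.0011]
scene jaw_top 0.85 [0.5566 0.0542 0.0656]
top wedge_grip 0.49 [ 0.5186 -0.2817  0.0785]
top wedge 0.66 [ 0.5261 -0.2869  0.0105]
top jaw_top 0.91 [0.5553 0.0502 0.0619]
top jaw_top 0.17 [ 0.5381 -0.3559  0.0116]
top knob_grip 0.69 [0.5506 0.1043 0.0843]
jaw [[0.55371812 0.06742635 0.062     ]] knob [[0.54850948 0.11614872 0.084     ]]
jaw [[0.5554189 0.051517  0.062    ]] knob [[0.55021026 0.10023937 0.084     ]]
```

View pics/k3.png

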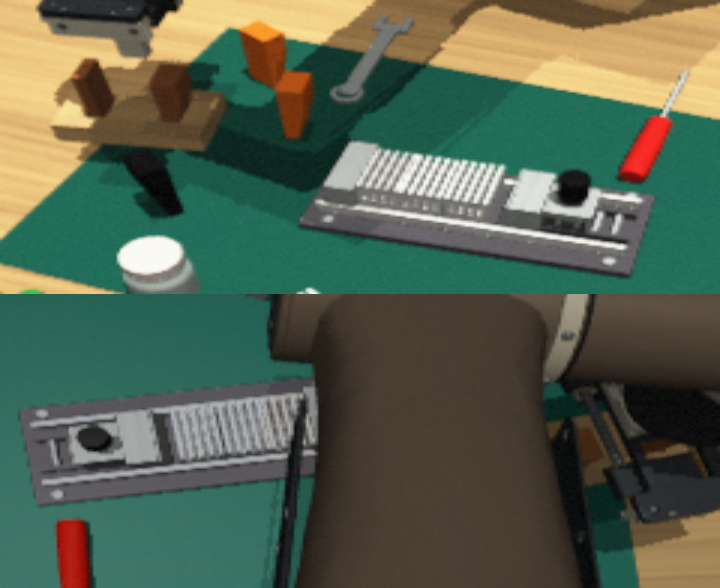

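Call:
move_arm([
  [-0.0005,0.04,0.0004],
  [0,0.04,0],
  [0,0.022,0],
  [0,0,0],
  [0,0,0],
], jaw=[0.2,0.2,0.2,0.2,0.2], roll=[-0.001,0,0,0,0])

```text
t: 9.82
eef_pos: [0.5211, -0.2833, 0.0674]
ee_rot: [-1.57, 0.001, -2.927]
force: [0.4, -0.4, 0.3]
width: 0.0698
```

```bash
python3 -c "
from h import *
plan([.520,-.2835,.066],np.pi+.215)
from station import arm
for n in ('scene','top'):
    f=arm.grab_frame(n);cv2.imwrite(f'pics/{n}4.png',f['pixels'])
a=cv2.imread('pics/scene4.png')
cv2.imwrite('pics/k4.png',cv2.resize(a[100:220,170:310],None,fx=5,fy=5))
"
```

```text
t 9.825 tcp [ 0.5211 -0.2833  0.0674] psi -2.927 tilt [ 0.001 -0.001 -1.   ] F [ 0.4 -0.4  0.3] w 0.0698
[[0.0011, 0.0014, -0.0001]] [np.float64(-0.0004)]
```

View pics/k4.png

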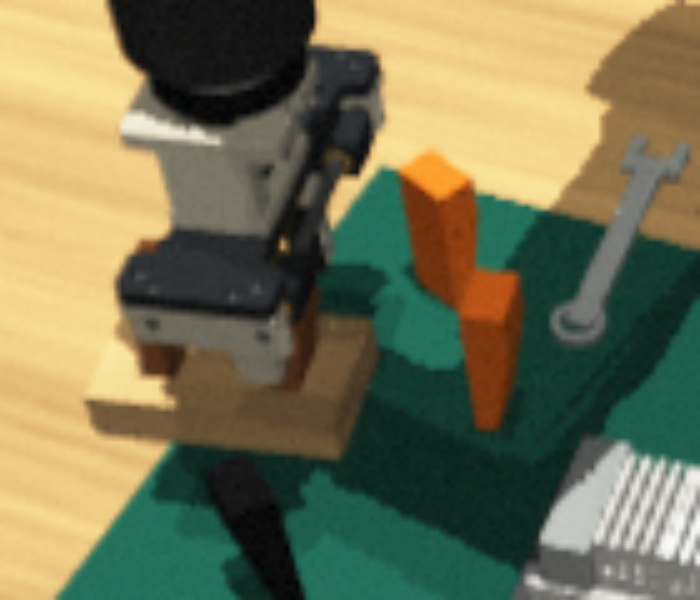

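Call:
move_arm([
  [0.0005,0.001,0],
  [0,0,0],
  [0,0,0],
  [0,0,0],
  [0,0,0],
], jaw=[0.7,0.7,0.7,0.7,0.7], roll=[0,0,0,0,0], grip_force=50)

```text
t: 10.55
eef_pos: [0.5199, -0.2832, 0.0654]
ee_rot: [-1.571, 0.0, -2.927]
force: [-0.2, -0.0, 0.8]
width: 0.0361
```

Call:
move_arm([
  [0,-0.01,0],
  [0,-0.02,0],
  [0,-0.03,0],
  [0,-0.04,0],
  [0,-0.02,0],
], jaw=[0.7,0.7,0.7,0.7,0.7], roll=[0,0,0,0,0])

```text
t: 11.18
eef_pos: [0.5207, -0.2836, 0.1885]
ee_rot: [-1.569, 0.003, -2.927]
force: [-0.4, 0.4, -1.3]
width: 0.0357
```

```bash
python3 -c "
from h import *
t=w(FIX,[0,-.05,.20])[0];print(t)
plan(t,np.pi+FIX[2])
from station import arm
for n in ('scene','top'):
    f=arm.grab_frame(n);cv2.imwrite(f'pics/{n}5.png',f['pixels'])
    for th in ('wedge_grip','wedge'):
        for r in arm.landmark_of(f,th)[:4]:print(n,th,round(r['p'],2),np.round(r['position'],4))
a=cv2.imread('pics/scene5.png')
cv2.imwrite('pics/k5.png',cv2.resize(a[80:220,150:310],None,fx=4,fy=4))
"
```

```text
[0.56041494 0.00478329 0.2       ]
t 11.175 tcp [ 0.5207 -0.2836  0.1885] psi -2.927 tilt [ 0.003 -0.001 -1.   ] F [-0.4  0.4 -1.3] w 0.0357
[[-0.0167, -0.0019, -0.0455], [-0.0159, -0.0019, -0.0458], [-0.015, -0.0019, -0.0461], [-0.0142, -0.0019, -0.0464], [-0.0134, -0.0019, -0.0466]] [np.float64(0.018), np.float64(0.018), np.float64(0.018), np.float64(0.018), np.float64(0.018)]
[[-0.0125, -0.0019, -0.0469]] [np.float64(0.018)]
scene wedge_grip 0.9 [ 0.4077 -0.2479  0.0708]
scene wedge_grip 0.85 [ 0.6476 -0.2388  0.0696]
scene wedge_grip 0.82 [ 0.4863 -0.1764  0.0713]
scene wedge_grip 0.57 [ 0.5203 -0.2835  0.2041]
scene wedge 0.87 [ 0.4897 -0.1879 -0.0009]
scene wedge 0.74 [ 0.4149 -0.2484  0.0006]
scene wedge 0.65 [ 0.5267 -0.2913  0.1358]
scene wedge 0.65 [ 0.6412 -0.2342 -0.0063]
top wedge_grip 0.68 [ 0.5191 -0.2844  0.2002]
top wedge 0.67 [ 0.5228 -0.2882  0.1303]
```

View pics/k5.png

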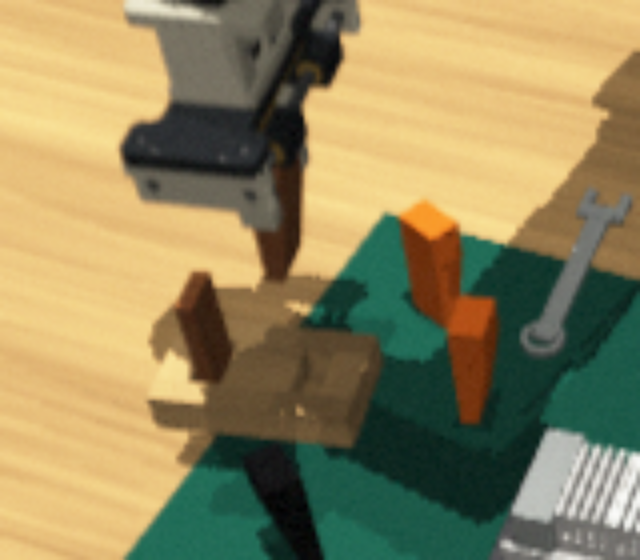

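Call:
move_arm([
  [-0.0167,-0.0019,-0.0455],
  [-0.0159,-0.0019,-0.0458],
  [-0.015,-0.0019,-0.0461],
  [-0.0142,-0.0019,-0.0464],
  [-0.0134,-0.0019,-0.0466],
], jaw=[0.7,0.7,0.7,0.7,0.7], roll=[0.018,0.018,0.018,0.018,0.018])

```text
t: 12.1
eef_pos: [0.5525, -0.0416, 0.1938]
ee_rot: [-1.571, -0.002, -3.018]
force: [1.3, 0.8, -1.3]
width: 0.0356
```

Call:
move_arm([
  [-0.0125,-0.0019,-0.0469],
  [0,0,0],
  [0,0,0],
], jaw=[0.7,0.7,0.7], roll=[0.018,0,0])

```text
t: 12.48
eef_pos: [0.5591, 0.005, 0.1958]
ee_rot: [-1.57, -0.002, -3.034]
force: [-0.6, -1.0, -0.3]
width: 0.0353
```

```bash
python3 -c "
from h import *
t=w(FIX,[0,-.005,.14])[0];print(t)
plan(t,np.pi+FIX[2],step=.04)
from station import arm
f=arm.grab_frame('scene');cv2.imwrite('pics/scene6.png',f['pixels'])
for th in ('wedge_grip','wedge'):
        for r in arm.landmark_of(f,th)[:4]:print(th,round(r['p'],2),np.round(r['position'],4))
for r in arm.landmark_of(f,'sink_c')[:4]:print('sink',round(r['p'],2),np.round(r['position'],4))
cv2.imwrite('pics/k6.png',cv2.resize(f['pixels'][110:250,260:400],None,fx=4,fy=4))
"
```

```text
[0.55563149 0.04952833 0.14      ]
t 12.475 tcp [0.5591 0.005  0.1958] psi -3.0345 tilt [-0.002 -0.001 -1.   ] F [-0.6 -1.  -0.3] w 0.0353
[[-0.0007, 0.0279, -0.0223], [-0.0007, 0.0279, -0.0223]] [np.float64(0.0003), np.float64(0.0003)]
wedge_grip 0.64 [ 0.65   -0.2365  0.0684]
wedge_grip 0.53 [ 0.487  -0.1793  0.0703]
wedge 0.7 [ 0.4159 -0.2493  0.0035]
wedge 0.55 [ 0.5646 -0.0019  0.1412]
wedge 0.53 [ 0.4873 -0.1851  0.0041]
wedge 0.52 [ 0.6416 -0.2317 -0.0058]
sink 0.91 [0.5608 0.0183 0.0135]
sink 0.76 [ 0.5625 -0.02    0.0088]
```

View pics/k6.png

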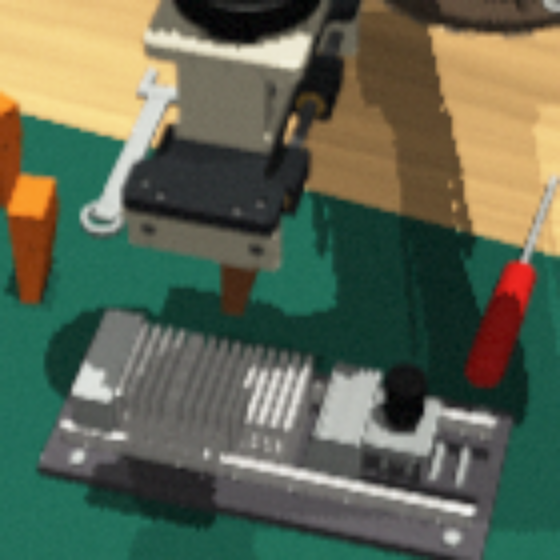

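Call:
move_arm([
  [-0.0007,0.0279,-0.0223],
  [-0.0007,0.0279,-0.0223],
  [0,0,0],
  [0,0,0],
], jaw=[0.7,0.7,0.7,0.7], roll=[0,0,0,0])

```text
t: 13.18
eef_pos: [0.5567, 0.0489, 0.1416]
ee_rot: [-1.57, 0.001, -3.036]
force: [-0.2, 0.4, -0.7]
width: 0.0356
```

```bash
python3 -c "
from h import *
t=w(FIX,[0,-.005,.125])[0]
plan(t,np.pi+FIX[2],step=.04)
from station import arm
for n in ('scene','top'):
    f=arm.grab_frame(n);cv2.imwrite(f'pics/{n}7.png',f['pixels'])
    for th in ('wedge_grip','wedge','jaw_top','sink_c'):
        for r in arm.landmark_of(f,th)[:4]:
            p=np.array(r['position'])
            if abs(p[0]-.556)<.03: 
                e=p[:2]-FIX[:2];c,s=np.cos(FIX[2]),np.sin(FIX[2]);print(n,th,round(r['p'],2),'fix',np.round([c*e[0]+s*e[1],-s*e[0]+c*e[1],p[2]],4))
a=cv2.imread('pics/scene7.png');b=cv2.imread('pics/top7.png')
cv2.imwrite('pics/k7.png',np.vstack([cv2.resize(a[140:240,280:420],None,fx=5,fy=3.5),cv2.resize(b[180:260,250:380],None,fx=5.4,fy=3)[:, :700]]))
"
```

```text
t 13.175 tcp [0.5567 0.0489 0.1416] psi -3.0355 tilt [ 0.001 -0.    -1.   ] F [-0.2  0.4 -0.7] w 0.0356
[[0.001, 0.0166, -0.0008]] [np.float64(-0.0004)]
scene wedge 0.61 fix [-0.0006 -0.0143  0.0856]
scene jaw_top 0.62 fix [ 0.0034 -0.0012  0.0636]
scene sink_c 0.95 fix [ 0.0008 -0.1117  0.0111]
scene sink_c 0.83 fix [-0.     -0.0362  0.0121]
scene sink_c 0.73 fix [-0.002  -0.0766  0.0112]
top wedge 0.16 fix [0.0032 0.0473 0.0807]
top jaw_top 0.75 fix [-0.0002 -0.004   0.063 ]
top sink_c 0.79 fix [ 0.0008 -0.0716  0.0089]
top sink_c 0.57 fix [ 0.0025 -0.1164  0.0115]
top sink_c 0.54 fix [ 0.0046 -0.0346  0.0111]
```

View pics/k7.png

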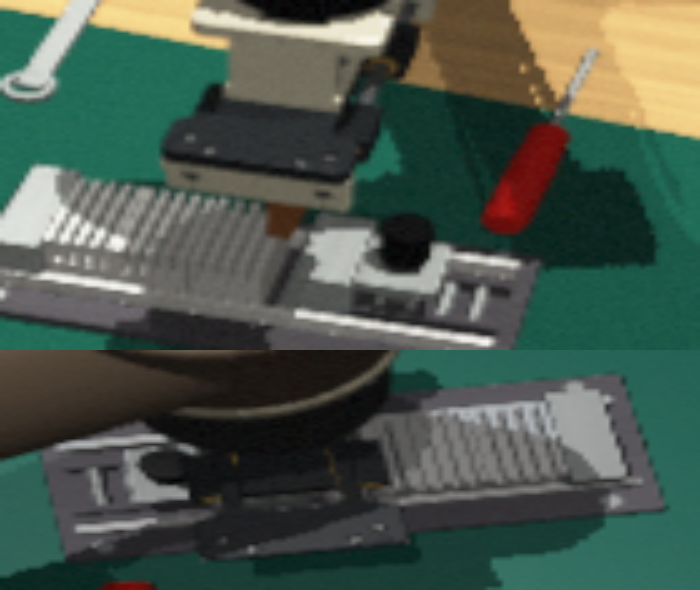

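Call:
move_arm([
  [0.001,0.006,-0.0012],
  [0,0.006,0],
  [0,0.006,0],
  [0,0.004,0],
  [0,0,0],
], jaw=[0.7,0.7,0.7,0.7,0.7], roll=[0,0,0,0,0])

```text
t: 14.3
eef_pos: [0.5549, 0.0505, 0.1185]
ee_rot: [-1.571, -0.001, -3.035]
force: [0.1, -0.4, -0.7]
width: 0.0357
```

Call:
move_arm([
  [0,0.003,0],
  [0,0.003,0],
  [0,0,0],
], jaw=[0.7,0.7,0.7], roll=[0,0,0])

```text
t: 14.68
eef_pos: [0.555, 0.0505, 0.1127]
ee_rot: [-1.571, -0.0, -3.035]
force: [-0.3, 0.4, -0.5]
width: 0.0358
```

Call:
move_arm([
  [0,0.003,0],
  [0,0.003,0],
  [0,0.002,0],
  [0,0,0],
], jaw=[0.7,0.7,0.7,0.7], roll=[0,0,0,0])

```text
t: 15.18
eef_pos: [0.555, 0.0504, 0.1047]
ee_rot: [-1.571, -0.001, -3.035]
force: [-0.2, -0.7, -0.9]
width: 0.0356
```

```bash
python3 -c "
from h import *
plan(w(FIX,[0,-.01,.09])[0],np.pi+FIX[2])
from station import arm
a=arm.grab_frame('scene')['pixels']
cv2.imwrite('pics/k8.png',cv2.resize(a[150:240,290:400],None,fx=7,fy=6))
"
```

```text
t 15.175 tcp [0.555  0.0504 0.1047] psi -3.0353 tilt [-0. -0. -1.] F [-0.2 -0.7 -0.9] w 0.0356
[[-0.0005, 0.0147, 0.006]] [np.float64(-0.0002)]
```

View pics/k8.png

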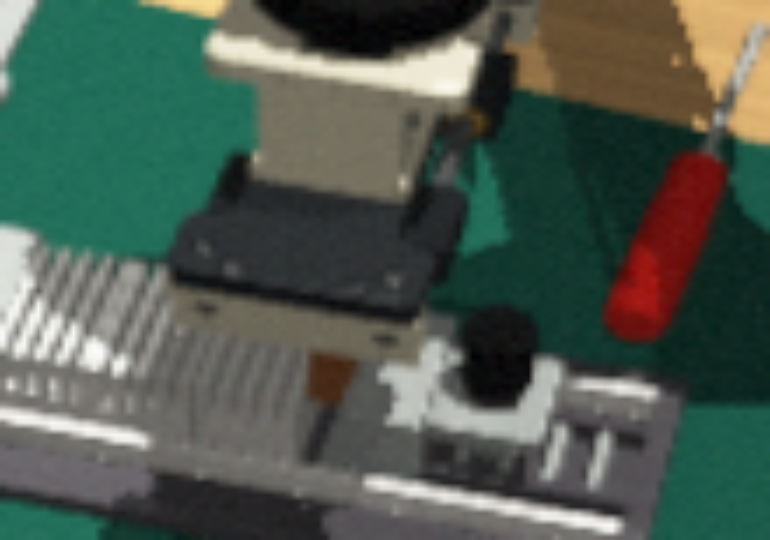

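Call:
move_arm([
  [0,0.003,0.0009],
  [0,0.003,0.0008],
  [0,0.003,0.0008],
  [0,0,0],
  [0,0,0],
], jaw=[0.7,0.7,0.7,0.7,0.7], roll=[0,0,0,0,0])

```text
t: 15.85
eef_pos: [0.5553, 0.048, 0.0958]
ee_rot: [-1.571, -0.0, -3.035]
force: [0.1, 1.6, -1.5]
width: 0.0357
```

Call:
move_arm([
  [0,0.0025,0.0007],
  [0,0.0025,0.0006],
  [0,0,0],
  [0,0,0],
  [0,0,0],
], jaw=[0.7,0.7,0.7,0.7,0.7], roll=[0,0,0,0,0])

```text
t: 16.48
eef_pos: [0.5555, 0.0468, 0.0909]
ee_rot: [-1.571, -0.0, -3.035]
force: [0.1, 2.3, -1.7]
width: 0.0355
```

Call:
move_arm([
  [0,0.0025,0.0006],
  [0,0.0025,0.0005],
  [0,0,0],
  [0,0,0],
  [0,0,0],
], jaw=[0.7,0.7,0.7,0.7,0.7], roll=[0,0,0,0,0])

```text
t: 17.1
eef_pos: [0.5556, 0.0457, 0.0859]
ee_rot: [-1.571, -0.0, -3.035]
force: [1.2, 3.0, -2.4]
width: 0.0355
```

Call:
move_arm([
  [0,0.0025,0.0005],
  [0,0,0],
  [0,0,0],
  [0,0,0],
], jaw=[0.7,0.7,0.7,0.7], roll=[0,0,0,0])

```text
t: 17.6
eef_pos: [0.5559, 0.0455, 0.0834]
ee_rot: [-1.571, 0.0, -3.035]
force: [0.9, 4.9, -1.0]
width: 0.0356
```

Call:
move_arm([
  [0,0.002,0.0003],
  [0,0.001,0.0002],
  [0,0,0],
  [0,0,0],
], jaw=[0.7,0.7,0.7,0.7], roll=[0,0,0,0])

```text
t: 18.1
eef_pos: [0.5563, 0.0454, 0.0809]
ee_rot: [-1.572, 0.001, -3.035]
force: [-1.0, 6.8, 2.5]
width: 0.0358
```

```bash
python3 -c "
from h import *
plan(w(FIX,[0,-.01,.08])[0],np.pi+FIX[2])
from station import arm
a=arm.grab_frame('scene')
for th in ('sink_c','jaw_top'):
  for r in arm.landmark_of(a,th)[:4]:
    p=np.array(r['position']);e=p[:2]-FIX[:2];c,s=np.cos(FIX[2]),np.sin(FIX[2]);print(th,round(r['p'],2),'fix',np.round([c*e[0]+s*e[1],-s*e[0]+c*e[1],p[2]],4))
a=a['pixels']
cv2.imwrite('pics/k9.png',cv2.resize(a[160:250,270:390],None,fx=6.5,fy=6))
"
```

```text
t 18.1 tcp [0.5563 0.0454 0.0809] psi -3.035 tilt [ 0.001  0.001 -1.   ] F [-1.   6.8  2.5] w 0.0358
[[0.0002, 0.0009, 0.0009]] [np.float64(0.0001)]
sink_c 0.65 fix [ 0.0013 -0.0425  0.0099]
sink_c 0.64 fix [-0.0032 -0.1114  0.0075]
jaw_top 0.98 fix [ 0.0004 -0.0001  0.0642]
```

View pics/k9.png

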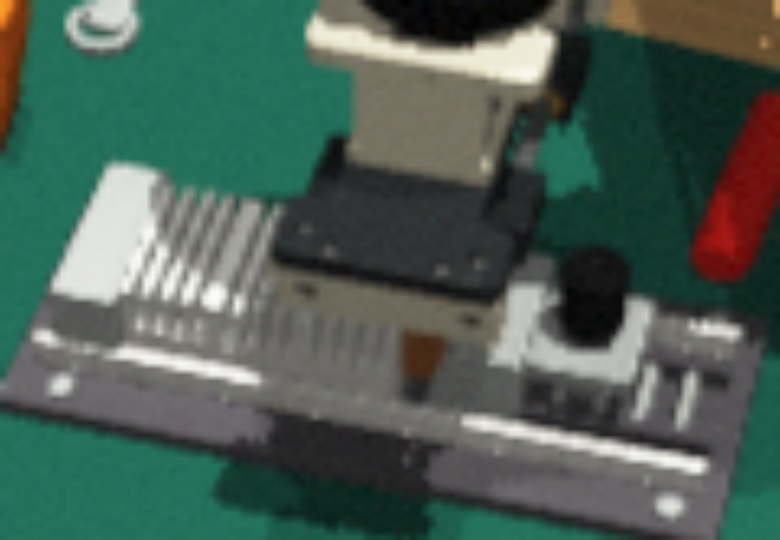

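Call:
move_arm([
  [0,0.0015,0],
  [0,0.0015,0],
  [0,0,0],
  [0,0,0],
], jaw=[0.7,0.7,0.7,0.7], roll=[0,0,0,0], grip_force=60)

```text
t: 18.75
eef_pos: [0.5566, 0.0455, 0.0783]
ee_rot: [-1.572, 0.002, -3.035]
force: [-1.4, 7.6, 4.2]
width: 0.0359
```

Call:
move_arm([
  [0,0.0015,0],
  [0,0,0],
  [0,0,0],
  [0,0,0],
], jaw=[0.7,0.7,0.7,0.7], roll=[0,0,0,0])

```text
t: 19.25
eef_pos: [0.5568, 0.0455, 0.077]
ee_rot: [-1.572, 0.002, -3.035]
force: [-1.8, 6.9, 6.6]
width: 0.0361
```

Call:
move_arm([
  [0,0.0015,0],
  [0,0.001,0],
  [0,0,0],
  [0,0,0],
], jaw=[0.7,0.7,0.7,0.7], roll=[0,0,0,0])

```text
t: 19.75
eef_pos: [0.5572, 0.0455, 0.0752]
ee_rot: [-1.572, 0.003, -3.034]
force: [-2.8, 7.5, 11.9]
width: 0.0359
```

Call:
move_arm([
  [0,0.0015,0],
  [0,0,0],
  [0,0,0],
  [0,0,0],
], jaw=[0.7,0.7,0.7,0.7], roll=[0,0,0,0])

```text
t: 20.25
eef_pos: [0.5574, 0.0456, 0.0741]
ee_rot: [-1.572, 0.004, -3.034]
force: [-2.6, 7.2, 13.2]
width: 0.0359
```

Call:
move_arm([
  [0,0.0015,-0.0003],
  [0,0.001,-0.0002],
  [0,0,0],
  [0,0,0],
], jaw=[0.7,0.7,0.7,0.7], roll=[0,0,0,0])

```text
t: 20.75
eef_pos: [0.5578, 0.0456, 0.0723]
ee_rot: [-1.571, 0.005, -3.034]
force: [-3.0, 4.2, 18.8]
width: 0.0356
```

Call:
move_arm([
  [0,0.0012,-0.0003],
  [0,0,-0.0002],
  [0,0,0],
  [0,0,0],
], jaw=[0.7,0.7,0.7,0.7], roll=[0,0,0,0])

```text
t: 21.25
eef_pos: [0.558, 0.0457, 0.0714]
ee_rot: [-1.57, 0.005, -3.034]
force: [-2.7, 1.0, 20.3]
width: 0.0355
```

Call:
move_arm([
  [0,0,0],
  [0,0,0],
  [0,0,0],
  [0,0,0],
], jaw=[0.45,0.45,0.45,0.45], roll=[0,0,0,0])

```text
t: 21.75
eef_pos: [0.5554, 0.0455, 0.0679]
ee_rot: [-1.57, -0.001, -3.035]
force: [-0.4, 0.3, -0.9]
width: 0.0479
```

Call:
move_arm([
  [0,-0.005,0],
  [0,-0.03,0],
  [0,-0.05,0],
  [0,-0.06,0],
  [0,-0.05,0],
], jaw=[0.3,0.3,0.3,0.3,0.3], roll=[0,0,0,0,0])

```text
t: 22.38
eef_pos: [0.5558, 0.0457, 0.2662]
ee_rot: [-1.571, 0.002, -3.035]
force: [0.8, -0.4, -0.7]
width: 0.0615
```

Call:
move_arm([
  [0,0,0.05],
  [0,0,0.06],
  [0,0,0.06],
  [0,0,0.06],
  [0,0,0],
], jaw=[0.3,0.3,0.3,0.3,0.3], roll=[0,0,0,0,0])

```text
t: 23.0
eef_pos: [0.5797, -0.1867, 0.2629]
ee_rot: [-1.57, -0.001, -3.04]
force: [-1.0, -0.1, 0.1]
width: 0.0614
```

```bash
python3 -c "
from h import *
plan([.5,-.2,.25])
from station import arm
for n in ('scene','top'):
  a=arm.grab_frame(n);cv2.imwrite(f'pics/{n}10.png',a['pixels'])
  for th in ('wedge_grip','wedge','sink_c','jaw_top','knob_grip','packer'):
   for r in arm.landmark_of(a,th)[:4]:
    p=np.array(r['position']);e=p[:2]-FIX[:2];c,s=np.cos(FIX[2]),np.sin(FIX[2]);print(n,th,round(r['p'],2),'fix',np.round([c*e[0]+s*e[1],-s*e[0]+c*e[1],p[2]],4))
a=cv2.imread('pics/scene10.png');b=cv2.imread('pics/top10.png')
cv2.imwrite('pics/k10.png',np.vstack([cv2.resize(a[170:255,265:395],None,fx=6,fy=3.5),cv2.resize(b[175:260,250:380],None,fx=6,fy=3.5)]))
"
```

```text
t 23.0 tcp [ 0.5797 -0.1867  0.2629] psi -3.0401 tilt [-0.001 -0.    -1.   ] F [-1.  -0.1  0.1] w 0.0614
[[0.0403, 0.0064, 0.0026], [0.0403, 0.0064, 0.0026]] [0.0, 0.0]
scene wedge_grip 0.89 fix [-0.1771 -0.2851  0.0706]
scene wedge_grip 0.86 fix [ 0.0592 -0.3027  0.069 ]
scene wedge_grip 0.64 fix [-0.0926 -0.2251  0.069 ]
scene wedge_grip 0.56 fix [ 0.0014 -0.0077  0.0852]
scene wedge 0.73 fix [-0.1674 -0.2894  0.0011]
scene wedge 0.65 fix [ 0.0069 -0.0155  0.0139]
scene wedge 0.5 fix [-0.0959 -0.2293  0.0035]
scene sink_c 0.77 fix [-0.0039 -0.0764  0.0113]
scene sink_c 0.64 fix [ 0.     -0.1096  0.0091]
scene sink_c 0.57 fix [-0.0016 -0.0422  0.011 ]
scene jaw_top 0.56 fix [ 0.0044 -0.0024  0.0624]
scene knob_grip 0.7 fix [0.0031 0.0458 0.0843]
scene packer 0.7 fix [-0.0582 -0.4049  0.0102]
top wedge_grip 0.64 fix [-0.0933 -0.2274  0.0725]
top wedge_grip 0.48 fix [-0.1775 -0.2863  0.0708]
top wedge_grip 0.44 fix [ 0.0612 -0.2982  0.072 ]
top wedge 0.65 fix [-0.0934 -0.2291  0.0026]
top wedge 0.63 fix [ 0.0565 -0.2934 -0.0004]
top wedge 0.6 fix [-0.1709 -0.2879 -0.0038]
top wedge 0.48 fix [-0.06   -0.4074  0.0107]
top jaw_top 0.53 fix [-0.2387 -0.209   0.0033]
top knob_grip 0.56 fix [0.001  0.0473 0.0859]
top knob_grip 0.44 fix [-0.0257  0.3859 -0.0023]
top packer 0.62 fix [-0.0613 -0.4071  0.008 ]
```

View pics/k10.png

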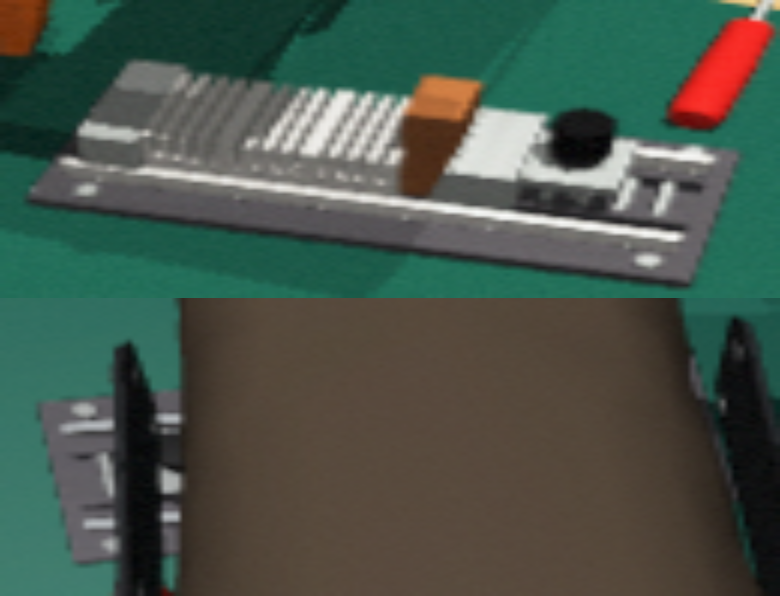

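```bash
python3 -c "
from station import arm
print(arm.job_done(),arm.get_state()['t'])"
```

```text
the job is handed in; nothing more can be done
the job is handed in; nothing more can be done
```

The heat sink row is locked in the fixture, and I handed the job in at about 23.5 s of the 58 s allowed.

- **Carriage:** I pulled the index knob up 11.5 mm, slid the carriage 16 mm (one notch) towards the row and lowered the knob home. The networks then put the knob grip point 84–86 mm above the bench and 46–47 mm along the fixture, which matches the notch.
- **Wedge:** I took the tapered wedge from the rest and left the parallel strip in its slot. It went in thin end first with its slope against the sloping jaw, and I pressed it to about 20 N before letting go.
- **Wedge check:** From the arm position at release the thin end was about 15 mm above the bench. The networks put it at about 14 mm after the gripper backed off, and both are within the expected 13–24 mm. The last scene picture shows it upright and jammed on its own.
- **Row check:** The sinks read about -110, -76 and -42 mm along the fixture, against -112, -76 and -40 mm when closed. That agrees within the networks' roughly 4 mm error.

**Checks that fell short:**
- **Top view:** the arm hid the row in the last top picture, so the final check of the wedge and row rests on the scene camera alone.
- **Cameras:** the scene and top cameras disagreed by about 1 pixel (2–3 mm) on where the fixture stands.
- **Jaw edge:** its estimates varied by a few millimetres between views.

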